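Tip the orange hood over the gel viewer and switch it on

TASK

The orange hood of the gel viewer has been left standing on end on the viewer. Gently push it over with the fingertips so that it lies flat, black plate up, over the whole blue window, and only then press the red light button on the viewer all the way down and let it come up again. Do not grip or lift the hood, and leave everything else on the table where it stands.

Things in the scene. Friction and masses are not known exactly. Their poses are not given: they have to be found in the camera images.
- viewer: Gel viewer, a heavy black box fixed to the table, 170 (its x) by 230 (its y) by 35 mm high, flat top 35 mm above the table. Origin: centre of its underside, z up. The blue window is in its top, the hood stands on the +y end of its top, and the strip along its -x side carries the light button.
- window (a point): Centre of the blue glowing window, flush in the viewer's top (54 mm along the viewer's x, 60 mm along its y), at (25, -25, 35) mm in the viewer's frame; axes as the viewer's.
- hood: Loose orange see-through box hood, 4 mm walls, 0.13 to 0.23 kg, standing on end: 100 wide (its x), 60 deep (y), 120 mm tall (z). Origin: centre of the face it stands on at the start, z up. Its +y face (y = +30 mm) is a flat black plate with a flush orange disc; its -y side is open and faces the window. Tipped flat it is 60 mm high, y axis up, origin on its end wall.
- hood_rim (a point): Centre of the hood's open side, at (0, -30, 60) mm in the hood's frame; level with the viewer's top once the hood lies flat, and then the centre of the hood's outline.
- hood_heel (a point): Middle of the hood's lower -y edge, at (0, -30, 0) mm in the hood's frame. Pushed on the black plate near its top, towards its -y, the hood tips about this edge and, about 35 degrees over, falls by itself onto its open side, over the window. The edge stays on the viewer's top throughout.
- light_button (a joint): Travel of the red light button: 0 up, 0.006 m fully pressed down; sprung, 5 N at full travel, it comes up when let go.
- light_button_top (a point): Centre of the top of the red round button cap (28 mm across, in a black housing 44 mm across and 12 mm high) on the viewer, at (-58, 65, 57) mm in the viewer's frame, 22 mm above the viewer's top; pressed straight down.
- cylinder: Bystander: clear plastic measuring cylinder, foot 64 mm across, 190 mm tall; origin under its foot.
- cup: Bystander: white cup, 86 mm across the rim, 100 mm tall; origin under it.
- bottle: Bystander: amber bottle with blue cap, 56 mm across, 120 mm tall; origin under it.
- tip_box: Bystander: blue box of pipette tips, 85 by 120 by 51 mm; origin under it.
- pencil_case: Bystander: grey pencil case with a pink zip, 90 by 200 by 40 mm; origin under it.
- marker_pot: Bystander: green round pot, 50 mm across, 60 mm tall; origin under it.
Not all that is in view belongs to the job. What is shaped like the hood but green or purple is not meant.

How it is judged (in metres and radians):
On the way, in this order (a step that is already met when the one before it is completed fails the run):
1. the hood lies flat over the blue window, black plate up (angle between hood's own y axis and vertical below 0.06 rad and z of hood_rim in the frame of window below 0.006 m and x of window in the frame of hood between -0.022 and 0.022 m and z of window in the frame of hood between 0.03 and 0.09 m and linear speed of hood below 0.02 m/s and angular speed of hood below 0.1 rad/s), for 0.2 s.
2. the light button is pressed down (value of joint light_button above 0.0045 m), for 0.05 s.
At the end, for the whole second after the job is handed in: The hood rests flat on the viewer, black plate up (within 3.4 degrees), the window's centre within 22 mm of the hood's middle across its width and 30 mm along its length; after that the button has been pressed at least 4.5 mm, and it is up again (under 2 mm) (all of step 1 and value of joint light_button below 0.002 m); the robot touches nothing.
It fails at once if the hood is lifted: the edge it tips about rises more than 20 mm off the viewer's top (z of hood_heel in the frame of window above 0.02 m).
It fails at once if the hood is gripped or struck hard: over 30 N from the fingers (contact force between the fingers and hood above 30 N).
It fails at once if the light button is pressed while the hood is not flat (value of joint light_button above 0.003 m and angle between hood's own y axis and vertical above 0.15 rad).
It fails at once if a bystander is moved more than 30 mm or knocked over (distance of any of cylinder, cup, bottle, tip_box, pencil_case, marker_pot from where it was at the start of the episode above 0.03 m or angle between any of cylinder, cup, bottle, tip_box, pencil_case, marker_pot's own z axis and vertical above 0.4 rad).
It also fails if it takes over 35 s, if anything falls off the work surface, if the arm or the gripper's body presses on something with over 40 N, if the wrist force passes 120 N, or if a joint passes its speed limit or range.

ROBOT

A 7-joint arm with a two-finger parallel gripper is mounted at the origin on the work surface. World frame = base frame: x ahead of the robot, y to its left, z up, the work surface at z = 0. Lengths are in mm, angles in rad, forces in N, time in s.
With the tool pointing down it reaches from about 350 to 900 mm from the base axis. Payload 19.9 kg.
Tool frame: the origin (TCP) lies on the mounting face of the last link; the fingertips stand 199 mm ahead of it and the grasp point (between the pads) lies 180 mm ahead of it; z points along the fingers, y is the line along which they close (so a half turn about z gives the same grasp; the last joint's range is limited). The gripper opens to 94 mm and grips with 3 to 60 N. Pads are 16 mm wide; open, the fingers measure 119 mm over their backs; the gripper's body (75 mm by 177 mm) begins 78 mm behind the grasp point.
Start: joints at [1.062, 0.417, -0.01, 1.614, 0.005, 1.111, -0.053], TCP at [281.274, -558.125, 404.625] pointing down, gripper open.
Joint ranges: [-2.81, 2.81], [-0.39, 2.02], [-1.27, 1.25], [0.06, 2.57], [-1.19, 4.33], [0.19, 2], [-2.82, 2.82]. Speed limits (rad/s): [1.89, 1.89, 2.39, 2.39, 3.01, 3.01, 3.01].

INTERFACE

Orientations are given as a unit quaternion [w, x, y, z].
In Python, from rig import monitor, viewer, hand_in gives the robot as it stands.
- The arm moves only by the tool jog_arm, never from a script. Its arguments are lists of equal length, an entry for each row: "xyz": the shift along the world's x, y, z in cm, a list of three; "rotation": the turn, a rotation vector about the world's x, y, z in degrees, a list of three; "hand": the opening, from -1 (shut) to 1 (fully open), so that 0 is half open. In form: {"xyz": [[tx, ty, tz], ...], "rotation": [[ax, ay, az], ...], "hand": [hand, ...]}. A call has 1 to 5 rows; each row shifts and turns the commanded pose from where the row before left it; what a row does not reach is not made up. A row lasts 1/8 s, in which the tool goes at most 62.5 mm and 10.7 degrees, less where a joint would pass 70% of its speed; a pose out of reach is approached as far as the arm can. A call is refused whole if a number of a shift passes 6.25 or a number of a turn 10.7, either way. A call with a gripper value outside its range is refused whole. The fingers move at their own pace and stop on an object; the grip force is fixed at half the most. Time passes only in rows, so rows that do not move let the fingers close. It gives the time, the measured TCP pose, the force, the opening and the grip force at its end, in the units of the state.
- monitor.read_state(): the state, without advancing time (a new reading comes with each control period).
- viewer.capture(name): name is "scene" or "top" or "wrist"; returns the picture (420x560x3 uint8, blue, green, red); there is no depth.
- viewer.calibration(name): a dict with "camera_matrix" (3x3 intrinsics, pixels), "k1" (the pictures are not rectified: a ray, as slopes to the right and down, at radius r is drawn at 1 + k1 r^2 times it, then the intrinsics apply), "origin" and "orientation" of the camera in the world. Camera axes: x right, y up, looking along -z (the intrinsics and any distortion apply to the point x, -y, -z); pixel columns grow to the right and rows downward; lengths in mm; the calibration is good to about 2 mm. A picture is of the moment at which its call begins: read the wrist's pose just before it. calibration takes no time and is no camera call; for the wrist camera it gives the pose at the moment of the call.
- hand_in(): hands the job in; it is judged then, once.
The state is a dict: "time": time; "joint_pos": joint angles; "qd": joint speeds; "joint_torque": joint torques, N m; "eef_pos": TCP position; "tool_rot": TCP orientation; "contact_force": force on the tool from outside, world axes, zero at the start; "torque": the same for the moment, N m; "grip_width": finger opening in mm; "grip_force": force on a finger pad.
Only numpy, scipy, OpenCV 4.12 (cv2) and the standard library are available. Lean on these libraries where they do the work, as an engineer would, in place of code of your own. Each camera call takes 0.05 s, during which the arm holds its last target. There are 200 camera calls.

## Working session

There is one attempt and no reset: what is moved stays moved. The work goes in short steps, Python scripts to look and compute and a tool call to move; the robot and the scene stay as the last step left them, time stands still between calls to the robot, and variables do not carry over. Pictures are saved under pics/ and viewed, at most 10 in all, crops included, and the job is handed in when it is done.

Besides the shell and the picture viewer there is one more tool, called after "Request:" as a command line: name --argument value ..., lists and objects as JSON in quotes. jog_arm: Moves the arm, as the interface text tells. Its arguments: {"type":"object","properties":{"xyz":{"type":"array","items":{"type":"array","items":{"type":"number"}}},"rotation":{"type":"array","items":{"type":"array","items":{"type":"number"}}},"hand":{"type":"array","items":{"type":"number"}}},"required":["xyz","rotation","hand"]}

```bash
mkdir -p pics; python3 - <<'E'
from rig import monitor, viewer
import cv2
s=monitor.read_state(); print(s['time'],s['eef_pos'],s['tool_rot'],s['grip_width'])
for n in("scene","top"):
    cv2.imwrite(f"pics/{n}0.png",viewer.capture(n)); print(n,viewer.calibration(n))
E
```

```text
0.0 [ 281.20007541 -558.0129785   404.0547647 ] [-5.59328827e-04  9.72887761e-01  2.31277009e-01 -1.91967224e-04] 93.87969074621437
scene {'camera_matrix': array([[392.90028659,   0.        , 281.41440025],
       [  0.        , 392.90028659, 212.60491196],
       [  0.        ,   0.        ,   1.        ]]), 'k1': -0.08355578086568023, 'origin': array([1181.29587632,  560.35385929,  703.94073356]), 'orientation': array([0.38151036, 0.18997924, 0.409841  , 0.80646642])}
top {'camera_matrix': array([[482.50485461,   0.        , 280.90840843],
       [  0.        , 482.50485461, 204.91795817],
       [  0.        ,   0.        ,   1.        ]]), 'k1': 0.027794697343936723, 'origin': array([ 483.19663639,   32.83177133, 1182.1591567 ]), 'orientation': array([-0.69874428, -0.01656439,  0.01490817,  0.71502433])}
```

View pics/scene0.png

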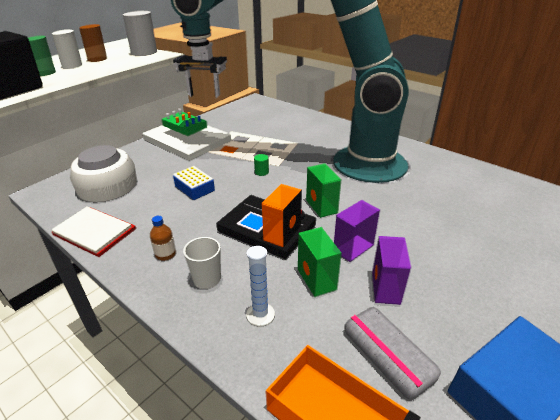

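View pics/top0.png

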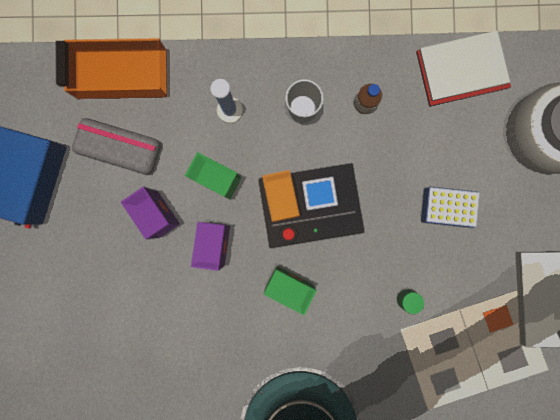

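```bash
cat >h.py <<'E'
import numpy as np, cv2
from scipy.spatial.transform import Rotation as R
def ray(c,px):
    K=c['camera_matrix']; f=K[0,0]
    d=(np.atleast_2d(px)-[K[0,2],K[1,2]])/f
    u=d.copy()
    for _ in range(20): u=d/(1+c['k1']*(u**2).sum(1,keepdims=True))
    v=np.c_[u[:,0],-u[:,1],-np.ones(len(u))]
    return R.from_quat(c['orientation'],scalar_first=True).apply(v)
def onz(c,px,z):
    v=ray(c,px); o=c['origin']; return (o+v*((z-o[2])/v[:,2])[:,None])[:,:2]
def proj(c,P):
    K=c['camera_matrix']; q=R.from_quat(c['orientation'],scalar_first=True).inv().apply(np.atleast_2d(P)-c['origin'])
    u=np.c_[q[:,0],-q[:,1]]/-q[:,2:]; u=u*(1+c['k1']*(u**2).sum(1,keepdims=True)); return u*K[0,0]+[K[0,2],K[1,2]]
def blob(img,lo,hi,roi):
    x0,y0,x1,y1=roi; m=cv2.inRange(cv2.cvtColor(img,cv2.COLOR_BGR2HSV)[y0:y1,x0:x1],lo,hi)
    cs=cv2.findContours(m,cv2.RETR_EXTERNAL,cv2.CHAIN_APPROX_NONE)[0]; c=max(cs,key=cv2.contourArea)
    return c.reshape(-1,2)+[x0,y0]
E
python3 - <<'E'
from h import *
from rig import viewer
c=viewer.calibration("top"); im=cv2.imread("pics/top0.png")
roi=(250,150,375,255)
for n,lo,hi,z in(("win",(95,120,100),(115,255,255),35),("btn",(0,150,90),(6,255,255),57),("hood",(8,150,80),(22,255,255),155)):
    p=blob(im,lo,hi,roi); w=onz(c,p,z).astype(np.float32); r=cv2.minAreaRect(w)
    print(n,len(p),np.round(r[0],1),np.round(r[1],1),round(r[2],1),np.round(cv2.boxPoints(r)).tolist())
cv2.imwrite("pics/crop.png",cv2.resize(im[140:260,240:380],None,fx=5,fy=5,interpolation=cv2.INTER_CUBIC))
vc=onz(c,[[353,165],[363,234],[269,247]],35);print(vc)
for px in ([240,178],[186,190],[228,224],[192,265]): print(px,onz(c,px,120))
E
```

```text
win 86 [560.9 -57.9] [51.8 58. ] 8.1 [[531.0, -33.0], [539.0, -90.0], [591.0, -83.0], [582.0, -26.0]]
btn 32 [466.4  18.8] [25.6 25.6] 88.7 [[453.0, 6.0], [479.0, 6.0], [479.0, 31.0], [454.0, 32.0]]
hood 140 [548.7  35. ] [100.6  61.4] 10.7 [[494.0, 56.0], [505.0, -5.0], [604.0, 14.0], [592.0, 75.0]]
[[ 625.65138644 -139.20125785]
 [ 460.84725977 -158.00723073]
 [ 435.15354522   65.44409337]]
[240, 178] [[592.12240167 123.74946239]]
[186, 190] [[568.28988369 243.27462556]]
[228, 224] [[491.21837164 152.08386514]]
[192, 265] [[403.38011666 232.41860327]]
```

View pics/crop.png

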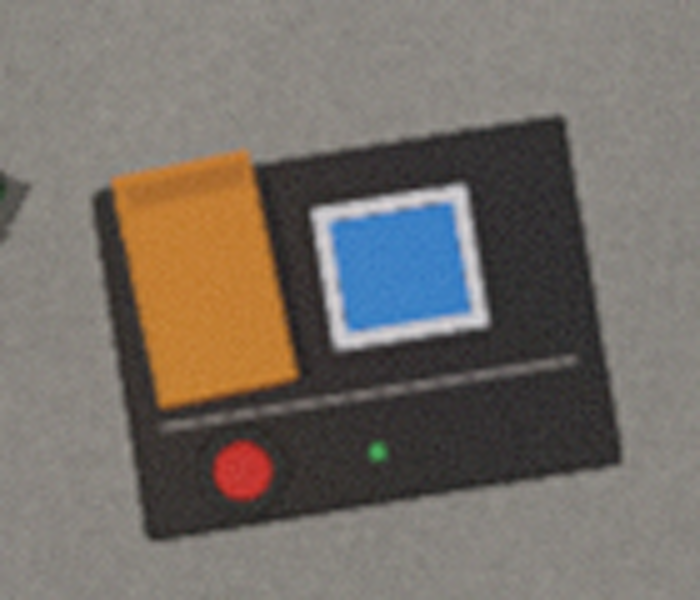

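The views show the viewer at about (300,205) px in the top view. The orange hood is at (280,196), standing with its plate facing left (+y), the window is at (320,193) and the button at (288,234). The viewer's yaw is about 8° and the hood's about 10.7°. A straight push along the hood's -y should land it about 5 mm off the window's centre.

Request:
jog_arm --xyz '[[2.3,6,0],[2.3,6,0],[2.3,6,0],[2.3,6,0],[2.3,6,0]]' --rotation '[[0,0,-4],[0,0,-4],[0,0,-4],[0,0,-4],[0,0,0]]' --hand '[-1,-1,-1,-1,-1]'

```text
time: 0.72
eef_pos: [393.4, -264.3, 404.6]
tool_rot: [0.0, 0.996, 0.093, -0.0]
contact_force: [1.7, 0.0, -0.0]
grip_width: 47.6
grip_force: 0.0
```

Request:
jog_arm --xyz '[[2.3,6,0],[2.3,6,0],[2.3,6,0],[2.3,6,0],[2.3,6,0]]' --rotation '[[0,0,0],[0,0,0],[0,0,0],[0,0,0],[0,0,0]]' --hand '[-1,-1,-1,-1,-1]'

```text
time: 1.35
eef_pos: [505.3, 27.4, 404.7]
tool_rot: [0.0, 0.996, 0.093, 0.0]
contact_force: [1.5, -1.7, -0.3]
grip_width: 0.7
grip_force: 0.0
```

Request:
jog_arm --xyz '[[2.3,5.7,0],[0,0,0],[0,0,0]]' --rotation '[[0,0,0],[0,0,0],[0,0,0]]' --hand '[-1,-1,-1]'

```text
time: 1.72
eef_pos: [527.9, 82.1, 404.2]
tool_rot: [0.0, 0.996, 0.094, -0.0]
contact_force: [0.4, -0.2, 0.8]
grip_width: 0.5
grip_force: 0.0
```

Request:
jog_arm --xyz '[[0.9,1.7,0],[0,0,-2],[0,0,-2],[0,0,-2],[0,0,0]]' --rotation '[[0,0,0],[0,0,0],[0,0,0],[0,0,0],[0,0,0]]' --hand '[-1,-1,-1,-1,-1]'

```text
time: 2.35
eef_pos: [536.9, 99.2, 343.7]
tool_rot: [0.0, 0.996, 0.093, -0.001]
contact_force: [-0.3, 0.6, 1.1]
grip_width: 0.4
grip_force: 0.0
```

```bash
python3 - <<'E'
from rig import monitor, viewer
import cv2
print(monitor.read_state()['eef_pos'])
a=viewer.capture("scene")[120:300,180:380]; b=viewer.capture("top")[140:260,180:380]
cv2.imwrite("pics/c1.png",cv2.vconcat([cv2.resize(a,(600,540//2+50)),cv2.resize(b,(600,280))]))
E
```

```text
[536.89346894  99.15690602 343.70594839]
```

View pics/c1.png

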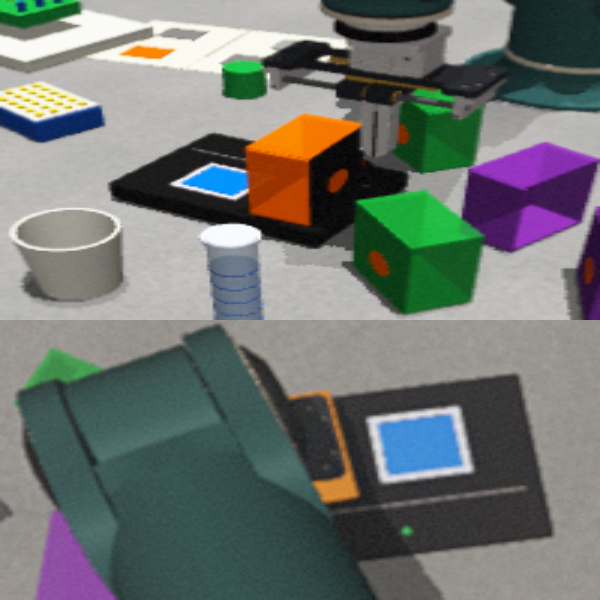

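The fingers stand behind the black plate with no contact, in the upper crop at about (378,130). Now I'll push.

Request:
jog_arm --xyz '[[0.19,-1.0,0],[0.1,-0.5,0],[0.1,-0.5,0],[0.1,-0.5,0],[0.1,-0.5,0]]' --rotation '[[0,0,0],[0,0,0],[0,0,0],[0,0,0],[0,0,0]]' --hand '[-1,-1,-1,-1,-1]'

```text
time: 3.08
eef_pos: [542.9, 69.2, 344.7]
tool_rot: [-0.0, 0.996, 0.094, 0.0]
contact_force: [0.7, 0.4, 0.8]
grip_width: 0.5
grip_force: 0.5
```

Request:
jog_arm --xyz '[[0.1,-0.5,0],[0.1,-0.5,0],[0.1,-0.5,0],[0.1,-0.5,0],[0.1,-0.5,0]]' --rotation '[[0,0,0],[0,0,0],[0,0,0],[0,0,0],[0,0,0]]' --hand '[-1,-1,-1,-1,-1]'

```text
time: 3.7
eef_pos: [547.9, 44.1, 344.6]
tool_rot: [-0.0, 0.996, 0.094, -0.0]
contact_force: [0.2, 0.5, 0.4]
grip_width: 0.8
grip_force: 0.3
```

```bash
python3 - <<'E'
from rig import monitor, viewer
import cv2
print(monitor.read_state()['eef_pos'])
a=viewer.capture("scene")[120:300,180:380]; b=viewer.capture("top")[140:260,180:380]
cv2.imwrite("pics/c2.png",cv2.vconcat([cv2.resize(a,(600,540//2+50)),cv2.resize(b,(600,280))]))
E
```

```text
[547.94887901  44.12368033 344.63458163]
```

View pics/c2.png

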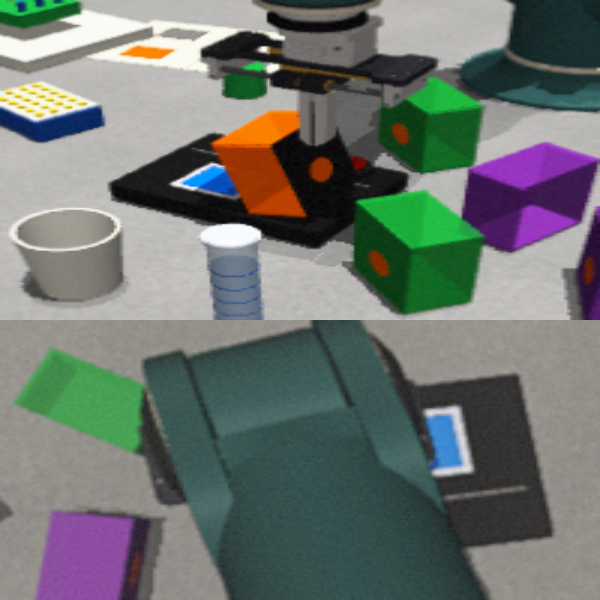

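The hood is tipping about its heel (upper crop, around (265,165)). I'll carry on.

Request:
jog_arm --xyz '[[0.1,-0.5,0],[0.1,-0.5,0],[0.1,-0.5,0],[0.1,-0.5,0],[0.1,-0.5,0]]' --rotation '[[0,0,0],[0,0,0],[0,0,0],[0,0,0],[0,0,0]]' --hand '[-1,-1,-1,-1,-1]'

```text
time: 4.42
eef_pos: [552.9, 19.0, 344.6]
tool_rot: [-0.0, 0.996, 0.094, -0.0]
contact_force: [0.3, 0.5, -0.8]
grip_width: 0.8
grip_force: 0.1
```

Request:
jog_arm --xyz '[[0.1,-0.5,0],[0.1,-0.5,0],[0.1,-0.5,0],[0.1,-0.5,0],[0,0,0]]' --rotation '[[0,0,0],[0,0,0],[0,0,0],[0,0,0],[0,0,0]]' --hand '[-1,-1,-1,-1,-1]'

```text
time: 5.05
eef_pos: [556.9, -1.0, 344.6]
tool_rot: [-0.0, 0.996, 0.093, -0.0]
contact_force: [-0.5, 0.7, -0.3]
grip_width: -0.0
grip_force: 0.0
```

```bash
python3 - <<'E'
from rig import monitor, viewer
import cv2
print(monitor.read_state()['eef_pos'])
a=viewer.capture("scene")[120:300,180:380]
cv2.imwrite("pics/c3.png",cv2.resize(a,(600,540)))
E
```

```text
[556.93018558  -0.96386753 344.59696417]
```

View pics/c3.png

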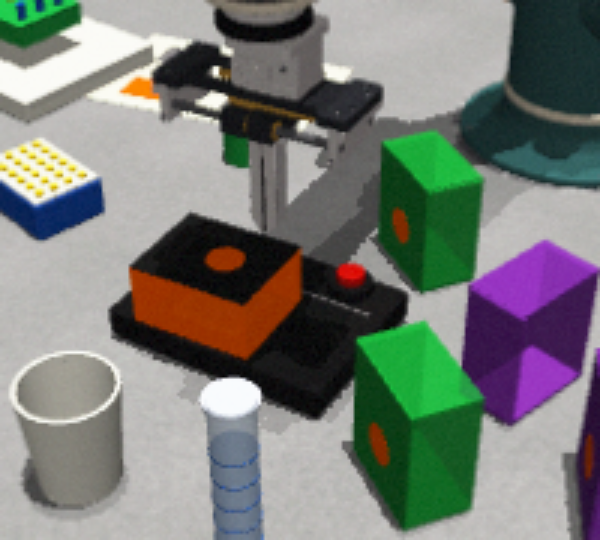

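The hood lies flat, plate up, with corners at about (132,267), (190,213), (302,249) and (247,305) in the crop, and the button is free at (351,277). Next I'll check where the hood lies.

```bash
python3 - <<'E'
from h import *
from rig import viewer
c=viewer.calibration("scene")
p=np.array([[132,267],[190,213],[302,249],[247,305],[226,258]])/3+[180,120]
w=onz(c,p,95); print(w.round(),w[:4].mean(0))
im=cv2.imread("pics/scene0.png")
b=blob(im,(95,120,100),(115,255,255),(230,200,290,250)); print("win ref",onz(c,cv2.minAreaRect(b)[0],35))
b=blob((cv2.imread("pics/c3.png")),(0,150,120),(6,255,255),(320,250,380,300)); print("btn",onz(c,np.array(cv2.minAreaRect(b)[0])/3+[180,120],55))
E
```

```text
[[ 628. -100.]
 [ 533. -120.]
 [ 512.   -0.]
 [ 605.   17.]
 [ 565.  -44.]] [569.28322103 -50.91739137]
win ref [[561.73338213 -61.2790277 ]]
btn [[469.72413731  23.82708   ]]
```

Hood within tolerance, about 9 mm across and 8 mm along. Now the button at (467,20).

Request:
jog_arm --xyz '[[-4.5,1.05,0],[-4.5,1.05,0],[0,0,-3.5],[0,0,-3.5],[0,0,0]]' --rotation '[[0,0,0],[0,0,0],[0,0,0],[0,0,0],[0,0,0]]' --hand '[-1,-1,-1,-1,-1]'

```text
time: 5.72
eef_pos: [466.2, 20.7, 273.3]
tool_rot: [-0.0, 0.996, 0.094, -0.002]
contact_force: [0.5, -0.5, 0.4]
grip_width: 1.0
grip_force: 0.0
```

Request:
jog_arm --xyz '[[0,0,-1.2],[0,0,-0.5],[0,0,-0.4],[0,0,-0.4],[0,0,0]]' --rotation '[[0,0,0],[0,0,0],[0,0,0],[0,0,0],[0,0,0]]' --hand '[-1,-1,-1,-1,-1]'

```text
time: 6.35
eef_pos: [467.2, 20.5, 250.3]
tool_rot: [0.0, 0.996, 0.094, 0.0]
contact_force: [-3.7, -0.5, 16.3]
grip_width: 0.8
grip_force: 7.9
```

At 16 N the button has bottomed out. I'll let it up and back off.

Request:
jog_arm --xyz '[[0,0,1],[0,0,4],[0,0,6],[-3,0,3],[-5,0,0]]' --rotation '[[0,0,0],[0,0,0],[0,0,0],[0,0,0],[0,0,0]]' --hand '[-1,-1,-1,-1,-1]'

```text
time: 6.98
eef_pos: [386.8, 20.7, 391.6]
tool_rot: [0.0, 0.996, 0.094, 0.002]
contact_force: [0.1, -0.9, 0.0]
grip_width: 0.5
grip_force: 0.0
```

Request:
jog_arm --xyz '[[0,-5,0],[0,-5,0],[0,0,0],[0,0,0]]' --rotation '[[0,0,0],[0,0,0],[0,0,0],[0,0,0]]' --hand '[-1,-1,-1,-1]'

```text
time: 7.48
eef_pos: [386.9, -79.1, 389.7]
tool_rot: [-0.0, 0.996, 0.094, 0.0]
contact_force: [0.7, -0.1, 0.8]
grip_width: 0.7
grip_force: 0.0
```

```bash
python3 - <<'E'
from rig import monitor, viewer
import cv2
print(monitor.read_state()['eef_pos'])
a=viewer.capture("scene")[120:300,180:380]
cv2.imwrite("pics/c4.png",cv2.resize(a,(600,540)))
E
```

```text
[386.86487927 -79.13329935 389.73192038]
```

View pics/c4.png

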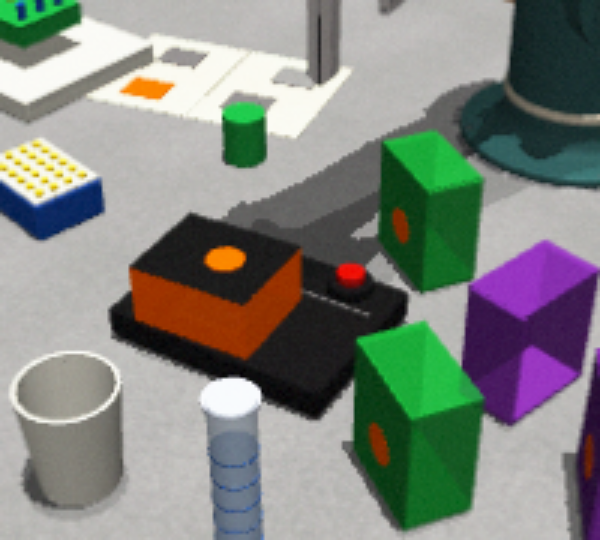

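The hood lies flat and hasn't shifted, its disc still at (226,258). The disc now glows, so the light is on. The button is up at (351,275), and the arm is clear of everything.

```bash
python3 -c "from rig import hand_in; print(hand_in())"
```

```text
the job is handed in; nothing more can be done
None
```

The orange hood was pushed over and lies flat over the window, black plate up; the light button was then pressed to its stop and came back up, no bystander in view moved, and the job is handed in (no verdict was returned).

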